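# Drift a spring-loaded idler bracket into line and bolt it up

### The arm

A 7-joint arm with a two-finger parallel gripper is mounted at the origin on a cart in front of the work surface, level with it; the furniture and walls round the work are solid. World frame = base frame: x ahead of the robot, y to its left, z up, the work surface at z = 0. Lengths are in m, angles in rad, forces in N, time in s.
With the tool pointing down it reaches from about 0.425 to 0.825 m from the base axis. Payload 3.6 kg.
Tool frame: the origin (TCP) lies at the very end of the fingers, on their centre line; the grasp point (between the pads) lies 19 mm behind it; z points along the fingers, y is the direction in which the jaws open and shut (so a half turn about z gives the same grasp; the last joint's range is limited). The gripper opens to 85 mm and grips with 20 to 120 N. Pads are 22 mm wide; open, the fingers measure 114 mm over their backs; the gripper's body (76 mm by 85 mm) begins 54 mm behind the grasp point. The pads swing forward as they close: fully open they stand 13 mm farther back than shut.
Start: joints at [1.101, 0.615, -0.013, 1.423, 0.008, 1.103, -0.04], TCP at [0.279, -0.587, 0.231] pointing down, gripper open.
Joint ranges: [-3.12, 3.12], [-0.3, 2.06], [-1.34, 1.32], [0.26, 2.42], [-1.36, 4.5], [0.01, 1.98], [-2.84, 2.84]. Speed limits (rad/s): [2.79, 2.79, 3.14, 3.14, 3.14, 3.14, 3.14].

### API

Orientations are given as a rotation vector (axis times angle).
In Python, from station import arm gives the robot as it stands.
- The arm moves only by the tool carry_out, never from a script. Its argument "steps" is a list of rows, each a list of 5 numbers: the shift along the world's x, y, z in cm, then the turn about the world's z in degrees, then the opening, from 0 (shut) to 1 (fully open). A call has 1 to 12 rows; each row is the pose to reach, as a shift and turn from the pose commanded when the call began; what a row does not reach only later rows make up. A row lasts 1/12 s, in which the tool goes at most 41.7 mm and 7.16 degrees, less where a joint would pass 70% of its speed; a pose out of reach is approached as far as the arm can. A call with a gripper value outside its range is refused whole. The fingers move at their own pace and stop on an object; the grip force is fixed at half the most. Time passes only in rows, so rows that repeat a pose let the fingers close. It gives the time, the measured TCP pose, the force and the opening at its end, in the units of the state.
- arm.sense(): the state, without advancing time (a new reading comes with each control period).
- arm.get_image(name): name is "scene" or "side" or "wrist"; returns a dict with "color" (384x512x3 uint8, red, green, blue), "K" (3x3 intrinsics, pixels), "rvec" (rotation vector, rad) and "tvec" (3), from world to camera coordinates, as OpenCV has them; the wrist camera has in their place "tool_from_camera" (4x4, takes a point from camera to tool coordinates, whose origin is the TCP and whose axes are the flange's). Camera axes: x right, y down, z forward; pixel columns grow to the right and rows downward; lengths in m; the calibration is good to about 2 mm. A picture is of the moment at which its call begins: read the wrist's pose just before it. There is no depth.
- arm.finish_job(): hands the job in, once; it reports no verdict.
The state is a dict: "t": time; "q": joint angles; "dq": joint speeds; "joint_efforts": joint torques, N m; "eef_pos": TCP position; "tcp_rot": TCP orientation; "force": force on the tool from outside, world axes, zero at the start; "ft_torque": the same for the moment, N m; "width": finger opening in m.
Only numpy, scipy, OpenCV 4.12 (cv2) and the standard library are available. Lean on these libraries where they do the work, as an engineer would, in place of code of your own. Each camera call takes 0.05 s, during which the arm holds its last target. There are 200 camera calls.

### The job

The steel idler bracket is held only by its middle pivot bolt, and its spring keeps its two end holes out of line with the grey base. Push the tapered drift from the wooden block down through the bracket's small end hole until its collar sits on the bracket, which draws the holes into line; with the drift still there, fit the loose bolt fully home in the large end hole. Then pull the drift out and stand it back in the wooden block, so that the bolt alone holds the bracket in line, and leave the other tools on the bench undisturbed.

Things in the scene. Friction and masses are not known exactly. Their poses are not given: they have to be found in the camera images.
- base: grey cast base fixed to the bench, 110 x 290 mm foot, 62 mm high; origin at the centre of its underside, below the pivot bolt; z up, its y axis runs along the row of holes from the small-hole end (-y) to the large-hole end (+y), its x axis points to the pulley side. The pivot bolt's hex head over the spring stands up to 117 mm above the bench and a spring anchor post up to 98 mm at (-47, -22) mm; the 72 mm pulley at (84, 10) mm stands up to 111 mm
- base_small_hole (a point): centre of the small bored hole in the base, at the base's top face (62 mm high, 100 mm from the pivot towards -y). Hole 21 mm in diameter, vertical, open 52 mm deep down to the foot. The drift goes here
- base_large_hole (a point): centre of the large bored hole in the base, at the base's top face (62 mm high, 100 mm from the pivot towards +y). Hole 24.4 mm in diameter, vertical, open 52 mm deep down to the foot. The bolt goes here
- bracket (a joint): swing of the bracket about its pivot bolt, rad, positive counter-clockwise from above; 0 = both end holes exactly in line with the base's. It starts 0.045 to 0.075 out. A torsion spring (about 5 N m/rad towards +0.075, with 0.2 N m of rubbing) draws it back out of line if it is let go at 0; drawing it in line takes about 6 N sideways at an end hole, about 5 to 15 N of push on the drift
- small_eye (a point): centre of the small end hole of the bracket (44 mm round eye, 21 mm hole), at the bracket's top face, 12.5 mm above the base's top face; the bracket is 12 mm thick and lies on the base. At the start it stands 4 to 8 mm sideways of the base's small hole, so the gap seen through both is an eye-shaped opening whose middle lies halfway between the two hole centres
- large_eye (a point): centre of the large end hole of the bracket (58 mm round eye, 24.4 mm hole), at the bracket's top face, 12.5 mm above the base's top face. With the drift fully in, it still rests up to 1.5 mm off the base's large hole, so aim the bolt halfway between the two hole centres
- drift: steel drift pin standing upright in the wooden block; origin at the underside of its collar, on its axis; z up along the axis to the handle end. Above the origin: collar 34 mm in diameter and 6 mm thick, then a round handle 23 mm in diameter up to 78 mm. Below: 20 mm in diameter for 24 mm, then tapering to a 7 mm tip, 60 mm long in all; about 0.3 kg
- bolt: loose steel bolt standing upright in the wooden block; origin at the underside of its head, on its axis; z up to the head. Head a knurled cylinder 34 mm in diameter and 26 mm tall with a hex socket in the top; shank 22 mm in diameter, 58 mm long with its last 10 mm tapered to 13 mm; it is not screwed in, just dropped home; about 0.22 kg
- holder: pale wooden block fixed to the bench, 66 x 165 x 75 mm high, with two sockets bored in its top along its y axis, which hold the drift and the bolt, either in either; origin at the centre of its underside, z up
- socket_a (a point): mouth centre of the wooden block's socket at its -y end, 75 mm high; 26 mm in diameter, 68 mm deep, so that a collar or head rests on the block's top
- socket_b (a point): mouth centre of the wooden block's other socket, at its +y end, 100 mm from the first; the same size
- file_tool: flat file with a black handle lying beyond the work, 250 mm long; a bystander
- wax_tin: round tin of wax, 69 mm across and 59 mm tall, beyond the work; a bystander
- tape_measure: black pocket tape measure, 94 x 139 x 41 mm, to the left of the work; a bystander
- sanding_block: cork sanding block, 60 x 97 x 26 mm, on the robot's side of the work; a bystander
There are look-alikes about, which are no part of the job. Leave any pink look-alike of the bolt alone.

How it is judged:
By the outcome, as a careful person would: the job done as asked, in the order asked, and still so for the second after the job is handed in, with the robot touching nothing.
It also fails if it takes over 72 s, if anything falls off the work surface, if the arm or the gripper's body presses on something with over 40 N, if the wrist force passes 120 N, or if a joint passes its speed limit or range.

## Working session

There is one attempt and no reset: what is moved stays moved. The work goes in short steps, Python scripts to look and compute and a tool call to move; the robot and the scene stay as the last step left them, time stands still between calls to the robot, and variables do not carry over. Pictures are saved under pics/ and viewed, about 8 in all and at most 12, crops included, and the job is handed in when it is done.

Besides the shell and the picture viewer there is one more tool, called after ">>>" as name([rows], argument=value, ...), one row to a line, values as JSON. carry_out: Moves the arm, as the interface text tells. Its arguments: {"type":"object","properties":{"steps":{"type":"array","items":{"type":"array","items":{"type":"number"}}}},"required":["steps"]}

```bash
mkdir -p pics; cat > h.py <<'E'
from station import arm
import numpy as np, cv2
from scipy.spatial.transform import Rotation as R
def cam(name):
    s=arm.sense(); d=arm.get_image(name)
    K=np.array(d["K"]);
    if name=="wrist":
        T=np.array(d["tool_from_camera"]); Rt=R.from_rotvec(s["tcp_rot"]).as_matrix()
        Rwc=Rt@T[:3,:3]; c=Rt@T[:3,3]+np.array(s["eef_pos"])
    else:
        Rcw=R.from_rotvec(np.ravel(d["rvec"])).as_matrix(); Rwc=Rcw.T; c=-Rwc@np.ravel(d["tvec"])
    return d["color"],K,Rwc,c
def ray(uv,z,K,Rwc,c):
    v=Rwc@np.linalg.solve(K,[uv[0],uv[1],1]); return c+v*(z-c[2])/v[2]
def proj(p,K,Rwc,c):
    v=K@(Rwc.T@(np.array(p)-c)); return v[:2]/v[2]
def save(name,im,sc=1):
    im=cv2.resize(im,None,fx=sc,fy=sc,interpolation=cv2.INTER_CUBIC); cv2.imwrite("pics/"+name,im[:,:,::-1])
E
python3 - <<'E'
from h import *
import pickle
D={}
for n in("scene","side"):
    D[n]=cam(n); print(n,D[n][1].round(1).tolist(),D[n][3].round(3))
pickle.dump(D,open("d.pkl","wb"))
save("a.png",D["scene"][0],1.5);save("b.png",D["side"][0],1.5)
s=arm.sense();print(s)
E
```

```text
scene [[480.2, 0.0, 244.3], [0.0, 480.2, 195.8], [0.0, 0.0, 1.0]] [-0.297  0.618  0.917]
side [[500.1, 0.0, 259.4], [0.0, 500.1, 189.9], [0.0, 0.0, 1.0]] [ 0.309 -1.303  0.609]
{'t': 0.1, 'q': array([ 1.10049319,  0.61584563, -0.0126436 ,  1.42472264,  0.00807736,
        1.1034257 , -0.04039135]), 'dq': array([ 0.00014467, -0.0014559 , -0.00020541, -0.0042081 , -0.00059597,
        0.00014395, -0.00132976]), 'joint_efforts': array([ 1.81689189e-03, -4.70380247e+01,  2.60317409e-01, -1.71571684e+01,
        1.00837805e-02,  5.79227883e-03, -2.51299269e-05]), 'eef_pos': array([ 0.27882954, -0.58639666,  0.23024421]), 'tcp_rot': array([-3.06229368e+00, -6.91043554e-01,  8.03676038e-04]), 'force': array([0.00497165, 0.8957191 , 0.81109703]), 'ft_torque': array([ 0.00808433,  0.01967524, -0.00247861]), 'width': 0.08531545922469194}
```

View pics/a.png

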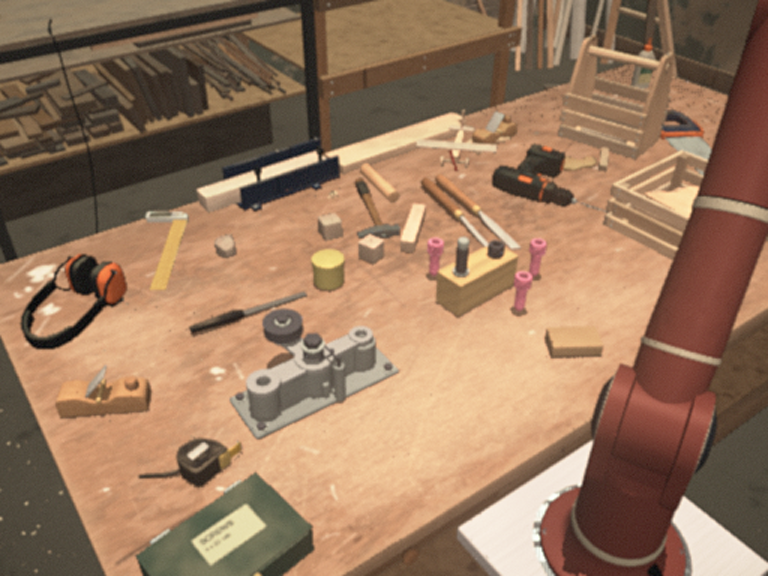

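View pics/b.png

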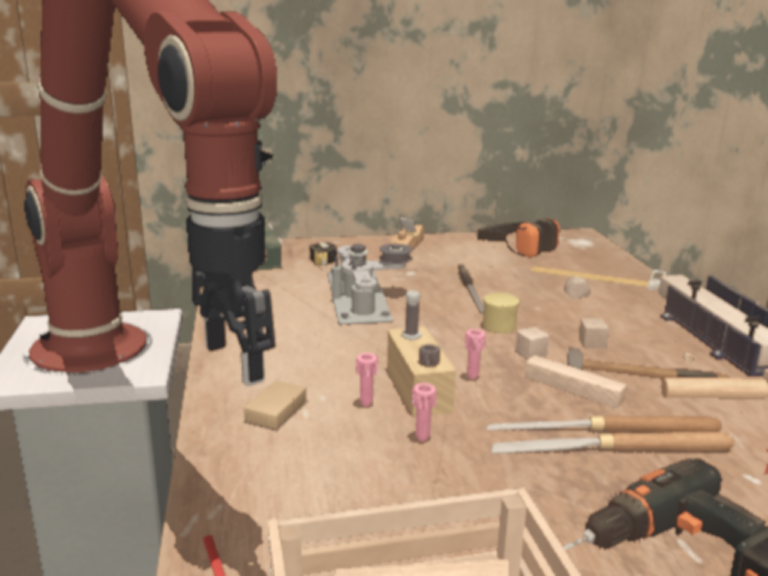

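Scene view: the drift stands in the block at (462,257) and the dark bolt at (496,247). The three pink look-alikes at (435,258), (537,257) and (522,291) are to be left alone. The bracket's small eye is at about (362,332) and its large eye at (263,380). The side view agrees: drift (413,312), bolt (429,354).

```bash
python3 - <<'E'
from h import *
import pickle
D=pickle.load(open("d.pkl","rb"))
def p(n,u,v,z): return (ray((u/1.5,v/1.5),z,*D[n][1:])*1000).round(0)[:2]
print("drift top",p("scene",462,240,.153),p("side",413,294,.153))
print("bolt top",p("scene",496,243,.101),p("side",429,349,.101))
print("small",p("scene",362,332,.0745),p("side",364,285,.0745))
print("large",p("scene",263,380,.0745),p("side",356,249,.0745))
print("pivot",p("scene",313,338,.117))
for u,v in((232,398),(262,432),(398,371),(362,338)):print("foot",p("scene",u,v,.01))
for u,v in((438,276),(464,291),(517,252)):print("holder",p("scene",u,v,.075))
for n,u,v in(("scene",435,243),("scene",538,242),("scene",522,276),("side",367,360),("side",424,391),("side",475,336)):print("pink",p(n,u,v,.085))
print("tin",p("scene",328,258,.059),"cork",p("scene",574,335,.026))
E
```

```text
drift top [ 554. -186.] [ 556. -198.]
bolt top [ 564. -289.] [ 562. -296.]
small [518.  73.] [513.  51.]
large [513. 276.] [527. 272.]
pivot [512. 177.]
foot [566. 316.]
foot [467. 310.]
foot [454.  39.]
foot [566.  41.]
holder [ 571. -145.]
holder [ 504. -154.]
holder [ 541. -330.]
pink [ 654. -204.]
pink [ 533. -380.]
pink [ 465. -269.]
pink [ 467. -288.]
pink [ 533. -394.]
pink [ 656. -227.]
tin [769. -13.] cork [ 327. -278.]
```

>>> carry_out([
  [27, 35, 8, 64.6, 1],
  [27, 35, 8, 64.6, 1],
  [27, 35, 8, 64.6, 1],
  [27, 35, 8, 64.6, 1],
  [27, 35, 8, 64.6, 1],
  [27, 35, 8, 64.6, 1],
  [27, 35, 8, 64.6, 1],
  [27, 35, 8, 64.6, 1],
  [27, 35, 8, 64.6, 1],
  [27, 35, 8, 64.6, 1],
  [27, 35, 8, 64.6, 1],
  [27, 35, 8, 64.6, 1],
])

```text
t: 1.1
eef_pos: [0.5543, -0.227, 0.3124]
tcp_rot: [-2.204, -2.237, -0.014]
force: [0.3, 2.6, 0.6]
width: 0.0858
```

```bash
python3 - <<'E'
from h import *
import pickle
W=cam("wrist"); pickle.dump(W,open("w1.pkl","wb"))
s=arm.sense();print(s["t"],s["eef_pos"],s["tcp_rot"],s["q"])
print(W[3])
for n,p in(("drift",(.555,-.19,.153)),("bolt",(.563,-.292,.101))):print(n,proj(p,*W[1:])*1.5)
save("c.png",W[0],1.5)
E
```

```text
1.15 [ 0.5517439  -0.23142806  0.31158012] [-2.20972698 -2.23204346 -0.00562201] [ 0.58359391  0.48934227 -0.36247537  1.44816079  0.17377336  1.23503305
  0.2130531 ]
[ 0.55201852 -0.15460763  0.45509334]
drift [382.39655964 198.48598195]
bolt [390.22134766 323.65967857]
```

View pics/c.png

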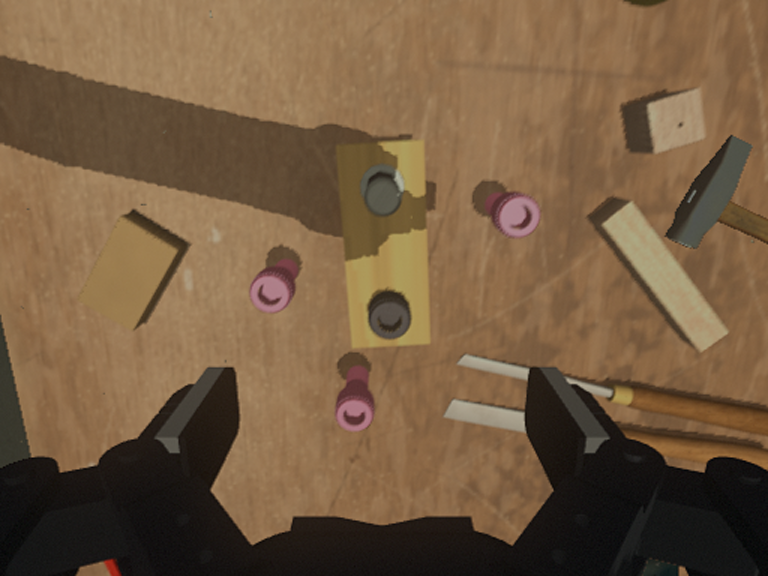

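The block is seen from above, with the drift at (383,195), the dark bolt with its hex socket at (390,316), and pink look-alikes at (272,289), (355,411), (517,215). I'll confirm in one enlarged crop.

```bash
python3 - <<'E'
from h import *
import pickle
W=pickle.load(open("w1.pkl","rb"))
save("d.png",W[0][85:240,215:300],4.5)   # pixel = 1.5-scale/1.5
for n,uv,z in(("drift",(383,196),.153),("bolt",(390,316),.101),):print(n,ray(np.array(uv)/1.5,z,*W[1:]).round(4))
for uv in((336,146),(424,140),(352,348),(430,344)):print(ray(np.array(uv)/1.5,.075,*W[1:]).round(4))
E
```

```text
drift [ 0.5553 -0.1885  0.153 ]
bolt [ 0.5627 -0.2857  0.101 ]
[ 0.5205 -0.1607  0.075 ]
[ 0.5861 -0.1555  0.075 ]
[ 0.5321 -0.3244  0.075 ]
[ 0.5976 -0.32    0.075 ]
```

View pics/d.png

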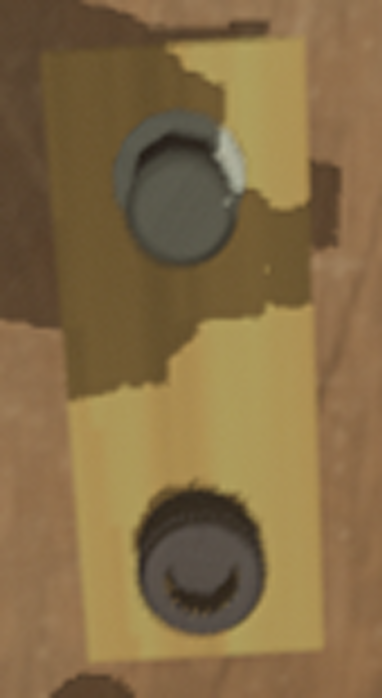

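Both confirmed: the drift (slim handle with collar) in the far-left socket and the grey bolt with hex socket in the other. Now I grasp the drift.

>>> carry_out([
  [0.6, 4.8, -5, 0, 1],
  [0.6, 4.8, -9, 0, 1],
  [0.6, 4.8, -13, 0, 1],
  [0.6, 4.8, -17, 0, 1],
  [0.6, 4.8, -20.5, 0, 1],
  [0.6, 4.8, -20.5, 0, 1],
  [0.6, 4.8, -20.5, 0, 0],
  [0.6, 4.8, -20.5, 0, 0],
  [0.6, 4.8, -20.5, 0, 0],
  [0.6, 4.8, -20.5, 0, 0],
  [0.6, 4.8, -20.5, 0, 0],
  [0.6, 4.8, -20.5, 0, 0],
])

```text
t: 2.15
eef_pos: [0.5561, -0.1895, 0.1087]
tcp_rot: [2.219, 2.219, 0.002]
force: [-1.1, -0.1, 5.6]
width: 0.0217
```

>>> carry_out([
  [0, 0, 0, 0, 0],
  [0, 0, 0, 0, 0],
  [0, 0, 0, 0, 0],
])

```text
t: 2.4
eef_pos: [0.5561, -0.1895, 0.1087]
tcp_rot: [2.219, 2.219, 0.002]
force: [-0.1, 0.2, 5.8]
width: 0.0218
```

>>> carry_out([
  [0, 0, 3, 0, 0],
  [0, 0, 7, 0, 0],
  [0, 0, 11, 0, 0],
  [0, 0, 15, 0, 0],
  [-1, 4, 18, 0, 0],
  [-2, 8, 19, 0, 0],
  [-3, 12, 19, 0, 0],
  [-4, 16, 19, 0, 0],
  [-4.3, 20, 19, 0, 0],
  [-4.3, 21, 19, 0, 0],
  [-4.3, 21, 19, 0, 0],
  [-4.3, 21, 19, 0, 0],
])

```text
t: 3.4
eef_pos: [0.5113, 0.0221, 0.2965]
tcp_rot: [2.217, 2.226, -0.001]
force: [0.5, -0.6, -3.1]
width: 0.0219
```

```bash
python3 - <<'E'
from h import *
import pickle
W=cam("wrist"); pickle.dump(W,open("w2.pkl","wb"))
s=arm.sense();print(s["t"],s["eef_pos"],s["tcp_rot"],s["force"],s["width"],W[3],W[1])
save("e.png",W[0],1.5)
E
```

```text
3.45 [0.51166525 0.02012645 0.29625721] [ 2.22032025  2.22138374 -0.00244821] [-0.32607872  0.04768961 -2.69821587] 0.021847829734594704 [0.51069074 0.09557346 0.43864408] [[326.56537534   0.         254.23888837]
 [  0.         326.56537534 188.33147682]
 [  0.           0.           1.        ]]
```

View pics/e.png

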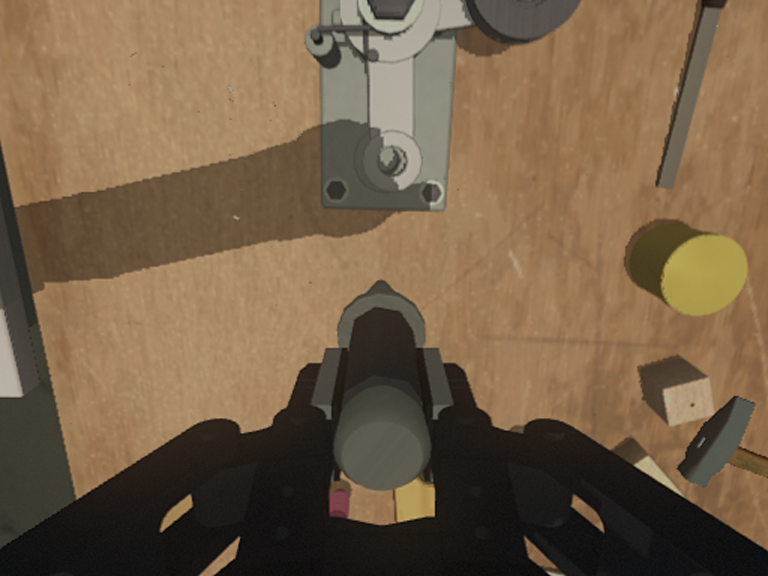

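The view shows the small eye at (391,160) below the bracket arm, the drift upright in the jaws with its tip at (380,285), and the base foot's corners at (322,208), (444,209). I'll enlarge the eye.

```bash
python3 - <<'E'
from h import *
import pickle
W=pickle.load(open("w2.pkl","rb"))
im=W[0][80:145,205:310]
im=np.clip(im.astype(float)*1.3,0,255).astype(np.uint8)
save("f.png",im,7)
for n,uv,z in(("eye",(391,160),.0745),("c1",(322,208),.01),("c2",(444,209),.01),("tip",(380,283),.143),("handletop",(382,440),.375)):print(n,ray(np.array(uv)/1.5,z,*W[1:]).round(4))
E
```

```text
eye [0.5177 0.0777 0.0745]
c1 [0.4591 0.0336 0.01  ]
c2 [0.5657 0.0331 0.01  ]
tip [0.5102 0.0057 0.143 ]
handletop [0.511  0.0516 0.375 ]
```

View pics/f.png

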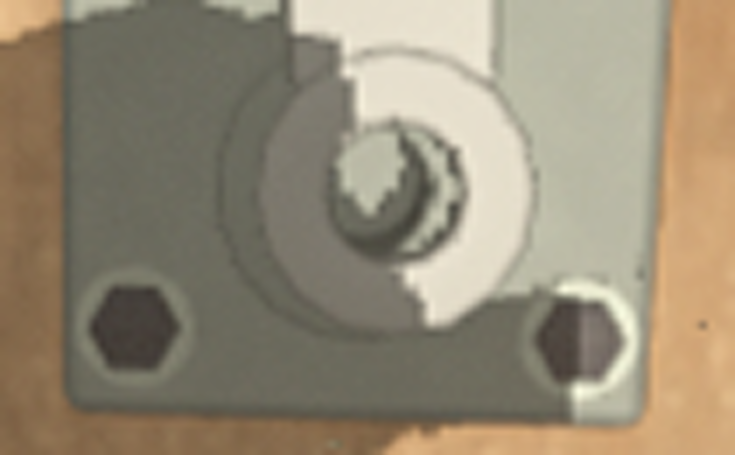

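```bash
python3 - <<'E'
from h import *
import pickle
W=pickle.load(open("w2.pkl","rb"))
f=lambda u,v:(204.57+u/7,79.57+v/7)
a=ray(f(397.5,189.5),.0745,*W[1:]);b=ray(f(364,195),.062,*W[1:])
print(a,b,(a+b)/2)
D=pickle.load(open("d.pkl","rb"))
print(ray((313/1.5,338/1.5),.117,*D["scene"][1:]))
s=arm.sense();print(s["eef_pos"],R.from_rotvec(s["tcp_rot"]).as_matrix()[:,2])
E
```

```text
[0.51848404 0.07777303 0.0745    ] [0.51339542 0.07628719 0.062     ] [0.51593973 0.07703011 0.06825   ]
[0.51211089 0.17677776 0.117     ]
[0.51166525 0.02012645 0.29625721] [-5.13231113e-04 -1.69123462e-03 -9.99998438e-01]
```

>>> carry_out([
  [0.4, 3, -3, 0, 0],
  [0.4, 5.6, -6, 0, 0],
  [0.4, 5.6, -9, 0, 0],
  [0.4, 5.6, -11, 0, 0],
  [0.4, 5.6, -12, 0, 0],
  [0.4, 5.6, -13, 0, 0],
  [0.4, 5.6, -13.5, 0, 0],
  [0.4, 5.6, -14, 0, 0],
  [0.4, 5.6, -14.5, 0, 0],
  [0.4, 5.6, -14.5, 0, 0],
])

```text
t: 4.28
eef_pos: [0.5162, 0.0766, 0.1512]
tcp_rot: [2.222, 2.221, -0.0]
force: [-1.4, 0.2, -3.0]
width: 0.0214
```

>>> carry_out([
  [0, 0, -0.5, 0, 0],
  [-0.1, 0, -1, 0, 0],
  [-0.15, 0, -1.5, 0, 0],
  [-0.2, 0, -2, 0, 0],
  [-0.25, 0, -2.4, 0, 0],
  [-0.25, 0, -2.8, 0, 0],
  [-0.25, 0, -2.8, 0, 0],
])

```text
t: 4.87
eef_pos: [0.5147, 0.0768, 0.123]
tcp_rot: [2.22, 2.221, 0.003]
force: [4.4, -1.1, -5.5]
width: 0.0217
```

>>> carry_out([
  [-0.05, 0, -0.4, 0, 0],
  [-0.1, 0, -0.8, 0, 0],
  [-0.1, 0, -1.1, 0, 0],
  [-0.1, 0, -1.3, 0, 0],
  [-0.1, 0, -1.5, 0, 0],
  [-0.1, 0, -1.6, 0, 0],
  [-0.1, 0, -1.6, 0, 0],
])

```text
t: 5.45
eef_pos: [0.5138, 0.0769, 0.1081]
tcp_rot: [2.22, 2.22, 0.003]
force: [3.7, -2.7, 4.7]
width: 0.0213
```

>>> carry_out([
  [0, 0, -0.2, 0, 0],
  [0, 0, -0.3, 0, 0],
  [0, 0, -0.3, 0, 0],
])

```text
t: 5.7
eef_pos: [0.5142, 0.0769, 0.108]
tcp_rot: [2.218, 2.219, 0.003]
force: [-0.5, -3.7, 23.9]
width: 0.0216
```

Force rose to 24 N with no further travel, so the collar is seated. Release and go up.

>>> carry_out([
  [0, 0, 0.3, 0, 0],
  [0.1, 0, 0.3, 0, 1],
  [0.1, 0, 0.3, 0, 1],
  [0.1, 0, 0.3, 0, 1],
  [0.1, 0, 0.3, 0, 1],
  [0.1, 0, 0.3, 0, 1],
  [0.1, 0, 3, 0, 1],
  [0.1, 0, 7, 0, 1],
  [0.1, 0, 11, 0, 1],
  [0.1, -1, 15, 0, 1],
  [0.1, -4, 18, 0, 1],
  [0.1, -6, 19, 0, 1],
])

```text
t: 6.7
eef_pos: [0.5154, 0.0166, 0.2991]
tcp_rot: [2.215, 2.219, 0.009]
force: [0.2, -0.5, 0.3]
width: 0.0856
```

>>> carry_out([
  [0.5, -4, 0, 0, 1],
  [1, -8, 0, 0, 1],
  [2, -12, 0, 0, 1],
  [3, -16, 0, 0, 1],
  [4, -20, -2, 0, 1],
  [4.9, -24, -4, 0, 1],
  [4.9, -28, -6, 0, 1],
  [4.9, -30.4, -8, 0, 1],
  [4.9, -30.4, -10, 0, 1],
  [4.9, -30.4, -10, 0, 1],
  [4.9, -30.4, -10, 0, 1],
])

```text
t: 7.62
eef_pos: [0.5618, -0.2858, 0.1928]
tcp_rot: [-2.217, -2.219, 0.0]
force: [0.4, 0.7, -0.0]
width: 0.085
```

```bash
python3 - <<'E'
from h import *
import pickle
W=cam("wrist"); S=cam("scene"); pickle.dump((W,S),open("w3.pkl","wb"))
s=arm.sense();print(s["t"],s["eef_pos"],s["tcp_rot"],s["width"])
a=cv2.resize(W[0],None,fx=1.0,fy=1.0); b=cv2.resize(S[0][200:300,140:280],(512,366),interpolation=cv2.INTER_CUBIC)
im=np.vstack([cv2.resize(a,(400,300)),cv2.resize(b,(400,286))]);save("g.png",im)
print(proj((.5627,-.287,.101),*W[1:])*400/512)
E
```

```text
7.7167 [ 0.56402558 -0.28487342  0.19576911] [2.2165414  2.22479862 0.00372362] 0.08568974801629282
[200.25198257 151.3105394 ]
```

View pics/g.png

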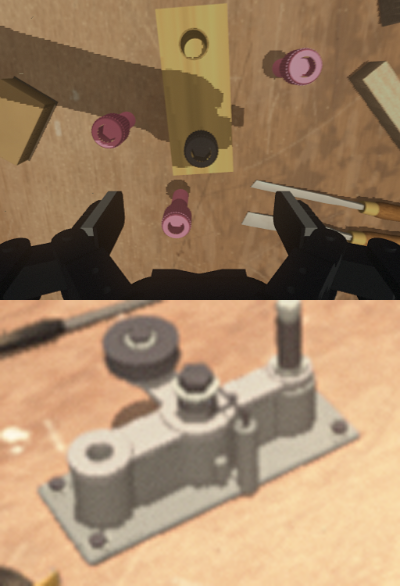

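The bolt head is where predicted (201,149), and the drift stands seated in the bracket. Now I grasp the bolt.

>>> carry_out([
  [0, 0, -3, 0, 1],
  [0, 0, -6, 0, 1],
  [0, 0, -9, 0, 1],
  [0, 0, -11.2, 0, 1],
  [0, 0, -11.2, 0, 1],
  [0, 0, -11.2, 0, 0],
  [0, 0, -11.2, 0, 0],
  [0, 0, -11.2, 0, 0],
  [0, 0, -11.2, 0, 0],
  [0, 0, -11.2, 0, 0],
  [0, 0, -11.2, 0, 0],
  [0, 0, -11.2, 0, 0],
])

```text
t: 8.72
eef_pos: [0.5639, -0.2874, 0.0847]
tcp_rot: [2.218, 2.219, 0.002]
force: [-0.6, 0.7, 5.7]
width: 0.0318
```

>>> carry_out([
  [0, 0, 3, 0, 0],
  [0, 0, 7, 0, 0],
  [0, 0, 11, 0, 0],
  [0, 0, 15, 0, 0],
  [0, 3, 18, 0, 0],
  [-1, 7, 20, 0, 0],
  [-1.5, 11, 20, 0, 0],
  [-2, 15, 20, 0, 0],
  [-2.5, 19, 20, 0, 0],
  [-3, 23, 20, 0, 0],
  [-3.5, 27, 20, 0, 0],
  [-4, 31, 20, 0, 0],
])

```text
t: 9.72
eef_pos: [0.5215, 0.0247, 0.2826]
tcp_rot: [2.221, 2.222, -0.0]
force: [1.3, -0.1, -2.0]
width: 0.0316
```

>>> carry_out([
  [-0.5, 4, 0, 0, 0],
  [-1, 8, 0, 0, 0],
  [-1, 12, -1, 0, 0],
  [-1, 15, -2, 0, 0],
  [-1, 16, -2, 0, 0],
  [-1, 16, -2, 0, 0],
  [-1, 16, -2, 0, 0],
  [-1, 16, -2, 0, 0],
])

```text
t: 10.38
eef_pos: [0.5133, 0.1803, 0.2625]
tcp_rot: [2.223, 2.217, -0.002]
force: [-0.9, 0.0, -2.9]
width: 0.0317
```

```bash
python3 - <<'E'
from h import *
import pickle
W=cam("wrist"); pickle.dump(W,open("w4.pkl","wb"))
s=arm.sense();print(s["t"],s["eef_pos"],s["tcp_rot"],s["width"],s["force"])
u=proj((.513,.277,.0745),*W[1:]);print(u,proj((.5135,.0765,.15),*W[1:]))
x0,y0=int(u[0])-50,max(int(u[1])-36,0); print(x0,y0)
a=cv2.resize(W[0],(500,375)); b=cv2.resize(W[0][y0:y0+72,x0:x0+100],(700,504),interpolation=cv2.INTER_CUBIC)
save("h.png",b)
E
```

```text
10.4333 [0.51335063 0.18016629 0.26252143] [ 2.22427322e+00  2.21615943e+00 -1.43402738e-03] 0.031862253702299524 [ 0.26643632  0.17886092 -1.46407009]
[253.84778209  63.49204403] [255.22656749 294.2060349 ]
203 27
```

View pics/h.png

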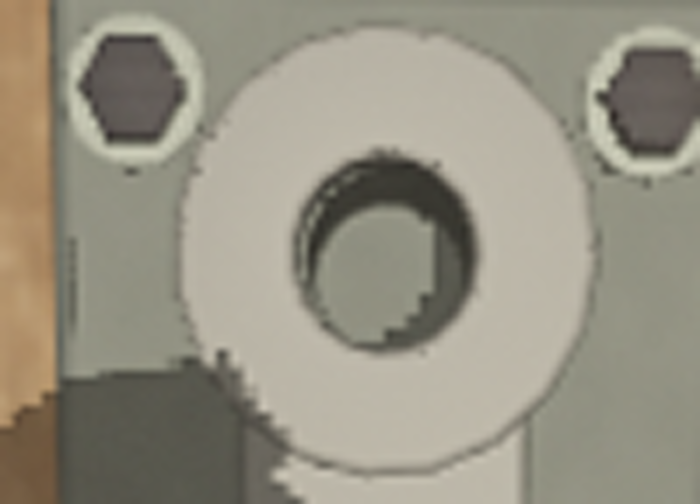

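The close crop shows the bracket's large hole centred at about (386,252). A thin crescent of base face at its left edge (294–312) puts the base hole slightly to the right.

```bash
python3 - <<'E'
from h import *
import pickle
W=pickle.load(open("w4.pkl","rb"))
f=lambda u,v:(203-.43+u/7,27-.43+v/7)
a=ray(f(386,252),.0745,*W[1:]);b=ray(f(400,252),.062,*W[1:])
print(a,b,(a+b)/2)
im=cv2.resize(W[0][100:384,150:360],(444,600));save("i.png",im)
E
```

```text
[0.51665717 0.27780354 0.0745    ] [0.51875662 0.27869977 0.062     ] [0.5177069  0.27825165 0.06825   ]
```

>>> carry_out([
  [0.4, 4, 0, 0, 0],
  [0.4, 8, 0, 0, 0],
  [0.4, 9.8, -2, 0, 0],
  [0.4, 9.8, -6, 0, 0],
  [0.4, 9.8, -9, 0, 0],
  [0.4, 9.8, -10.7, 0, 0],
  [0.4, 9.8, -10.7, 0, 0],
  [0.4, 9.8, -10.7, 0, 0],
  [0.4, 9.8, -10.7, 0, 0],
])

```text
t: 11.18
eef_pos: [0.5183, 0.2807, 0.1571]
tcp_rot: [2.222, 2.219, 0.005]
force: [0.4, 0.4, -1.5]
width: 0.0317
```

>>> carry_out([
  [0, -0.2, 0, 0, 0],
  [0, -0.2, -0.8, 0, 0],
  [0, -0.2, -1.4, 0, 0],
  [0, -0.2, -1.8, 0, 0],
  [0, -0.2, -2.2, 0, 0],
  [0, -0.2, -2.6, 0, 0],
  [0, -0.2, -2.8, 0, 0],
  [0, -0.2, -2.8, 0, 0],
])

```text
t: 11.85
eef_pos: [0.5162, 0.2789, 0.1266]
tcp_rot: [-2.22, -2.222, 0.002]
force: [0.1, -0.8, -2.6]
width: 0.0317
```

>>> carry_out([
  [0, 0, -0.4, 0, 0],
  [0, 0, -0.8, 0, 0],
  [0, 0, -1.2, 0, 0],
  [0, 0, -1.4, 0, 0],
  [0, 0, -1.4, 0, 0],
])

```text
t: 12.27
eef_pos: [0.5169, 0.2788, 0.1128]
tcp_rot: [2.221, 2.222, 0.0]
force: [0.2, 0.2, -2.2]
width: 0.0316
```

>>> carry_out([
  [0, 0, -0.5, 0, 0],
  [0, 0, -1, 0, 0],
  [0, 0, -1.5, 0, 0],
  [0, 0, -2, 0, 0],
  [0, 0, -2.4, 0, 0],
  [0, 0, -2.7, 0, 0],
  [0, 0, -3, 0, 0],
  [0, 0, -3.1, 0, 0],
  [0, 0, -3.1, 0, 0],
])

```text
t: 13.02
eef_pos: [0.517, 0.2791, 0.0842]
tcp_rot: [2.22, 2.221, 0.001]
force: [-1.5, -2.9, 9.7]
width: 0.0315
```

Bolt head seated at the predicted height (0.0842 m) with the force rising. Release and return to the drift.

>>> carry_out([
  [0, 0, 0.1, 0, 0],
  [0, 0, 0.1, 0, 1],
  [0, 0, 0.1, 0, 1],
  [0, 0, 0.1, 0, 1],
  [0, 0, 0.1, 0, 1],
  [0, 0, 0.1, 0, 1],
  [0, 0, 3, 0, 1],
  [0, 0, 7, 0, 1],
  [0, 0, 11, 0, 1],
  [0, -3, 13.5, 0, 1],
  [-0.1, -7, 14, 0, 1],
  [-0.2, -11, 14, 0, 1],
])

```text
t: 14.02
eef_pos: [0.5157, 0.1699, 0.2251]
tcp_rot: [2.215, 2.224, 0.01]
force: [0.8, -1.3, 0.0]
width: 0.0854
```

>>> carry_out([
  [-0.1, -4, 0, 0, 1],
  [-0.1, -8, 0, 0, 1],
  [-0.1, -9.2, 0, 0, 1],
  [-0.1, -9.2, 0, 0, 1],
  [-0.1, -9.2, 0, 0, 1],
])

```text
t: 14.43
eef_pos: [0.5136, 0.0768, 0.2223]
tcp_rot: [-2.222, -2.22, -0.001]
force: [0.3, 0.2, -0.2]
width: 0.0853
```

>>> carry_out([
  [0, 0, -4, 0, 1],
  [0, 0, -8, 0, 1],
  [0, 0, -11.3, 0, 1],
  [0, 0, -11.3, 0, 1],
  [0, 0, -11.3, 0, 0],
  [0, 0, -11.3, 0, 0],
  [0, 0, -11.3, 0, 0],
  [0, 0, -11.3, 0, 0],
  [0, 0, -11.3, 0, 0],
  [0, 0, -11.3, 0, 0],
  [0, 0, -11.3, 0, 0],
  [0, 0, -11.3, 0, 0],
])

```text
t: 15.43
eef_pos: [0.5143, 0.0773, 0.111]
tcp_rot: [2.22, 2.221, 0.003]
force: [-1.2, 1.2, 5.9]
width: 0.0217
```

>>> carry_out([
  [0, 0, 0.5, 0, 0],
  [0, 0, 1, 0, 0],
  [0, 0, 2, 0, 0],
  [0, 0, 3, 0, 0],
  [0, 0, 4, 0, 0],
  [0, 0, 5.5, 0, 0],
  [0, 0, 7, 0, 0],
  [0, 0, 9, 0, 0],
  [0, 0, 12, 0, 0],
  [0, 0, 15, 0, 0],
  [0, 0, 15, 0, 0],
])

```text
t: 16.35
eef_pos: [0.516, 0.0783, 0.2659]
tcp_rot: [2.216, 2.218, 0.014]
force: [1.4, 1.1, -1.8]
width: 0.0219
```

>>> carry_out([
  [0.7, -4, 0, 0, 0],
  [1.3, -8, 0, 0, 0],
  [2, -12, 0, 0, 0],
  [2.7, -16, 0, 0, 0],
  [3.3, -20, 0, 0, 0],
  [4.1, -24, 0, 0, 0],
  [4.1, -26.7, -2, 0, 0],
  [4.1, -26.7, -6, 0, 0],
  [4.1, -26.7, -7, 0, 0],
  [4.1, -26.7, -7, 0, 0],
  [4.1, -26.7, -7, 0, 0],
  [4.1, -26.7, -7, 0, 0],
])

```text
t: 17.35
eef_pos: [0.5561, -0.1885, 0.1915]
tcp_rot: [2.216, 2.223, 0.004]
force: [0.7, -0.3, -2.9]
width: 0.0216
```

```bash
python3 - <<'E'
from h import *
W=cam("wrist"); S=cam("scene")
s=arm.sense();print(s["t"],s["eef_pos"],s["width"],s["force"])
print(proj((.5555,-.1895,.075),*W[1:])*400/512)
b=cv2.resize(S[0][200:300,140:280],(400,286),interpolation=cv2.INTER_CUBIC)
save("j.png",np.vstack([cv2.resize(W[0],(400,300)),b]))
E
```

```text
17.45 [ 0.55612799 -0.18896631  0.19167443] 0.021416899221995245 [ 1.68617755  0.35572097 -3.55554297]
[197.96463446 143.74466709]
```

View pics/j.png

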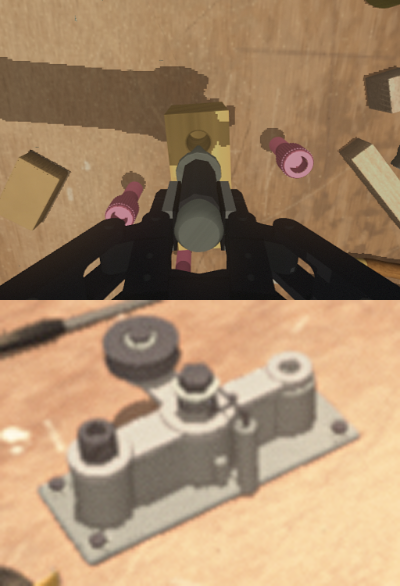

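The bolt is home in the large eye, the small eye is empty and in line, and the drift tip is over the socket at (199,143). Lowering it now.

>>> carry_out([
  [0, 0, -1.5, 0, 0],
  [0, 0, -3, 0, 0],
  [0, 0, -4.5, 0, 0],
  [0, 0, -6, 0, 0],
  [0, 0, -7, 0, 0],
  [0, 0, -7.6, 0, 0],
  [0, 0, -8, 0, 0],
  [0, 0, -8.1, 0, 0],
  [0, 0, -8.1, 0, 0],
])

```text
t: 18.2
eef_pos: [0.5549, -0.1897, 0.1115]
tcp_rot: [2.22, 2.221, -0.001]
force: [-4.8, 0.3, 8.2]
width: 0.0216
```

Seated on the block. Release and retreat.

>>> carry_out([
  [0, 0, 0.1, 0, 0],
  [0, 0, 0.1, 0, 1],
  [0, 0, 0.1, 0, 1],
  [0, 0, 0.1, 0, 1],
  [0, 0, 0.1, 0, 1],
  [0, 0, 0.1, 0, 1],
  [0, 0, 3, 0, 1],
  [0, 0, 7, 0, 1],
  [0, 0, 11, 0, 1],
  [0, 0, 15, 0, 1],
  [0, 0, 19, 0, 1],
  [0, 0, 19, 0, 1],
])

```text
t: 19.2
eef_pos: [0.5592, -0.1903, 0.3076]
tcp_rot: [2.21, 2.211, 0.014]
force: [1.0, -0.6, 1.1]
width: 0.0853
```

```bash
python3 - <<'E'
from h import *
S=cam("scene"); s=arm.sense();print(s["t"],s["eef_pos"],s["force"])
save("k.png",S[0][120:310,90:420],2.4)
E
```

```text
19.25 [ 0.55742063 -0.19009638  0.30354454] [-0.09993437  0.44290446 -0.91195972]
```

View pics/k.png

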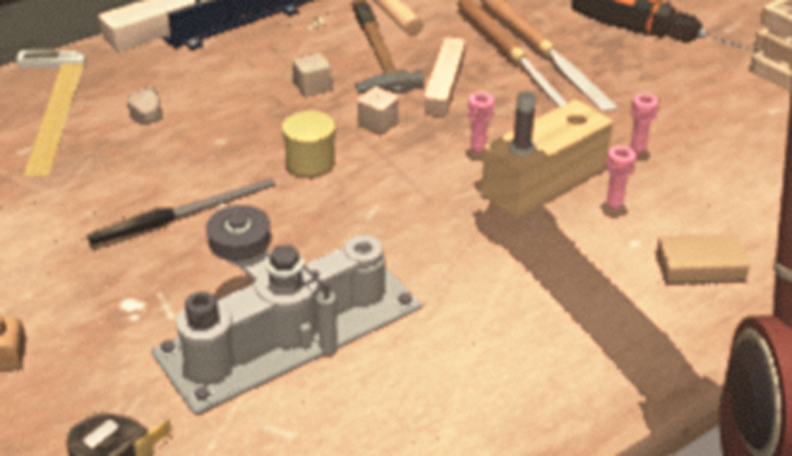

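The drift stands in the block at (523,125), the bolt is home in the large eye at (202,308), and everything else is in place. Handing in.

```bash
python3 -c "
from station import arm
print(arm.finish_job(), arm.sense()['t'])"
```

```text
the job is handed in; nothing more can be done
the job is handed in; nothing more can be done
```

The job is done and handed in after about 20 s of the 72 s allowed; `finish_job` reports no verdict.

- **Drift in:** I pushed it through the small eye until the collar sat on the bracket. The force rose to 24 N with no further travel.
- **Bolt:** With the drift still in, I lowered the bolt into the large eye. It went in without resistance, and the head stopped at the predicted height.
- **Drift back:** I pulled the drift out and stood it back in its original socket. It came to rest at the expected height.

**Last checks:** The final scene picture shows the bolt home in the large eye, the small eye empty and the drift upright in the block. The pink look-alikes and the bystander tools in that picture stand where they were. After the drift came out, the eyes looked in line in the scene camera. I did not measure the remaining misalignment up close.

**One disagreement:** Before the bolt went in, I measured the large holes about 2 mm apart, against the stated 1.5 mm at most. That is about the calibration's own error, and the bolt went in anyway.

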